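# Fetch the green part from behind the spray cans

### The job

Clear the two spray cans out of the way by standing both on the blue side mat, then fetch the green part from behind them and stand it upright on the white disc in the middle of the black inspection plate. Only then put each can back upright in the middle of the pad of its own colour (red on red, yellow on yellow). Leave the grey metal part where it is, and knock nothing over: set things down rather than dropping them.

Things in the scene. Friction and masses are not known exactly. Their poses are not given: they have to be found in the camera images.
- red_can: Red spray can, upright, pale paper band, about 0.3 kg: 56 mm diameter up to 125 mm, shoulder to 133 mm, cap 38 mm wide to 150 mm. Origin: centre of underside, z up. Starts on the pad of its colour in the bay, 10 mm in front of (nearer the robot than) a 50 mm high part and 28 mm beside the other can; pinch it about 95 mm up, along the bay's x, where fingers pass over the part.
- yellow_can: Yellow spray can, upright, pale paper band, about 0.3 kg: 56 mm diameter up to 125 mm, shoulder to 133 mm, cap 38 mm wide to 150 mm. Origin: centre of underside, z up. Starts on the pad of its colour in the bay, 10 mm in front of (nearer the robot than) a 50 mm high part and 28 mm beside the other can; pinch it about 95 mm up, along the bay's x, where fingers pass over the part.
- green_part: Green plastic clevis block behind the cans: 44 (own x) by 40 (own y) by 50 mm high; two 10 mm cheeks on its +y and -y sides, slot between. Origin: centre of underside, z up; its x within 0.1 rad of the bay's x. 0.09 kg. To be fetched: pinch along its y about 30 mm up; 40 mm or more free on either y side. A 30 mm high fence stands about 20 mm behind it (+x).
- grey_part: Bare aluminium clevis block behind the cans: 44 (own x) by 40 (own y) by 50 mm high; two 10 mm cheeks on its +y and -y sides, slot between. Origin: centre of underside, z up; its x within 0.1 rad of the bay's x. 0.2 kg. Twin of the green part, left or right of it, centres about 104 mm apart; it stays where it is.
- red_pad: flat red pad 68 x 68 mm, 2 mm thick, fixed under the red can: its home. Origin: centre of underside, 6 mm above the table, on the floor of the bay, a fixed dark steel tray 190 (x) by 250 mm (y) with 12 mm side lips; nut and collet under 27 mm high on its front corners. The pad's x is the bay's x (from cans towards parts, away from the robot); y runs along the row of cans.
- yellow_pad: flat yellow pad, same size and axes as the red pad (x is the bay's x), fixed under the yellow can: its home; left or right of the red pad, centres about 84 mm apart. Origin: centre of underside, 6 mm above the table.
- side_mat: flat blue mat, 220 mm (x) by 140 mm (y), 4 mm thick, fixed on the table to the left or the right of the bay, empty at the start. Origin: centre of its underside, at table height. Both cans stand here while the part is fetched; there is room for them 100 mm apart along its x.
- plate: black granite inspection plate, 150 by 150 mm, 30 mm high, fixed on the table on the other side of the bay from the mat, with a white disc 70 mm in diameter flush in the middle of its top. Origin: centre of its underside, at table height; the disc's centre is 30 mm above it.

How it is judged:
By the outcome, as a careful person would: the job done as asked, in the order asked, and still so for the second after the job is handed in, with the robot touching nothing.
It also fails if it takes over 134 s, if anything falls off the work surface, if the arm or the gripper's body presses on something with over 40 N, if the wrist force passes 120 N, or if a joint passes its speed limit or range.

### The arm

A 6-joint arm with a two-finger parallel gripper is mounted at the origin on the work surface. World frame = base frame: x ahead of the robot, y to its left, z up, the work surface at z = 0. Lengths are in m, angles in rad, forces in N, time in s.
With the tool pointing down it reaches from about 0.375 to 0.925 m from the base axis. Payload 5.7 kg.
Tool frame: the origin (TCP) lies midway between the tips of the shut fingers; the grasp point (between the pads) lies 19 mm behind it; z points along the fingers, y is the line along which they close (so a half turn about z gives the same grasp; the last joint's range is limited). The gripper opens to 88 mm and grips with 3 to 60 N. Pads are 20 mm wide; open, the fingers measure 115 mm over their backs; the gripper's body (75 mm by 178 mm) begins 61 mm behind the grasp point.
Start: joints at [-1.231, 0.359, 1.51, -0, 1.272, -0.115], TCP at [0.264, -0.539, 0.195] pointing down, gripper open.
Joint ranges: [-2.97, 2.97], [-1.01, 2.36], [0.21, 2.38], [-0.96, 4.11], [0.2, 2.71], [-2.98, 2.98]. Speed limits (rad/s): [2.39, 2.39, 3.14, 3.14, 3.14, 3.14].

### API

Orientations are given as a unit quaternion [x, y, z, w].
In Python, from bench import move_ptp, servo_line, goto_joints, move_gripper, sleep, inverse_kinematics, capture, PlanningError, close_job, spot_in, silhouettes, current_clock, current_joint_pos, current_qvel, current_joint_torque, current_position, current_orientation, current_force, current_torque, current_finger_gap, current_grip_force gives the robot as it stands. Calls block until the motion is done:
- move_ptp(position, orientation): joint-space move of the TCP to a pose.
- servo_line(position, orientation=None, rate=0.15, contact_N=None): straight line of the TCP; orientation=None keeps the orientation; rate is the mean speed in m/s. With contact_N (N) it stops when the force on the tool has changed by that much, and returns True; else False.
- goto_joints(angles): joint-space move.
- move_gripper(opening): finger opening in m; the grip force is fixed at half the most; returns when the fingers have stopped.
- sleep(seconds).
- inverse_kinematics(position, orientation): joint angles nearest the present ones, or None.
- capture(name): name is "side" or "top" or "wrist"; returns a dict with "image" (420x560x3 uint8, blue, green, red), "range_z" (420x560 float32, m along the optical axis (not along the pixel's ray), 0 where there is no reading), "intrinsics" (3x3 intrinsics, pixels), "R" (3x3) and "t" (3): a world point X has camera coordinates R X + t. Camera axes: x right, y down, z forward; pixel columns grow to the right and rows downward; lengths in m; the calibration is good to about 2 mm. The wrist camera is an equidistant fisheye: a pixel r from the principal point sees the ray r / f radians off the axis. A picture is of the moment at which its call begins.
A pose or a line that the arm cannot do raises PlanningError and nothing moves.
- close_job(): hands the job in; it is judged then, once.
Trained networks look in the newest picture that a camera, given by its name, has taken for a name from the list of things; names that differ only in an ending like _2 or _b are one class to them, and where a whole thing is asked for, a point or a joint stands for the part that bears it (a point fixed in the world has none). Each returns a list of dicts, best first, with "conf" (0 to 1); they miss things now and then, are a little off and sometimes report something else, mostly with a low value. They report only what shows in the picture. A call takes as long as a camera call.
- spot_in(camera, query): "xy" ([column, row] in pixels, amid what is visible of it).
- silhouettes(camera, query): "region" (420x560 bool, what is visible of it) and "xy" ([column, row] in pixels, amid what is visible of it).
Readings, each from a call of its own:
- current_clock(): time.
- current_joint_pos(): joint angles.
- current_qvel(): joint speeds.
- current_joint_torque(): joint torques, N m.
- current_position(): TCP position.
- current_orientation(): TCP orientation.
- current_force(): force on the tool from outside, world axes, zero at the start.
- current_torque(): the same for the moment, N m.
- current_finger_gap(): finger opening in m.
- current_grip_force(): force on a finger pad.
Only numpy, scipy, OpenCV 4.12 (cv2) and the standard library are available. Lean on these libraries where they do the work, as an engineer would, in place of code of your own. Each camera call takes 0.05 s, during which the arm holds its last target. There are 200 camera calls.

## Working session

There is one attempt and no reset: what is moved stays moved. The work goes in short steps, each a Python script; the robot and the scene stay as the last script left them, time stands still between calls to the robot, and variables do not carry over. Pictures are saved under pics/ and viewed, at most 14 in all, crops included, and the job is handed in when it is done.

```bash
mkdir -p pics; ls; cat > h.py <<'E'
import numpy as np, cv2
from bench import *
def cloud(c):
    K=c["intrinsics"];z=c["range_z"];v,u=np.indices(z.shape)
    P=np.stack([(u-K[0,2])/K[0,0]*z,(v-K[1,2])/K[1,1]*z,z],-1)
    return (P-c["t"])@c["R"]   # R^T (P-t)
E
python3 - <<'E'
from h import *
for cam in ["top","side"]:
    c=capture(cam); cv2.imwrite(f"pics/{cam}0.png",c["image"]); W=cloud(c); ok=c["range_z"]>0
    print(cam,"campos",np.round(-c["R"].T@c["t"],3))
    for n in ["red_can","yellow_can","green_part","grey_part","red_pad","yellow_pad","side_mat","plate"]:
        for d in silhouettes(cam,n)[:2]:
            m=d["region"]&ok
            if m.sum()<5: continue
            p=W[m]; print(n,round(d["conf"],2),np.round(d["xy"]),m.sum(),"med",np.round(np.median(p,0),3),"lo",np.round(np.percentile(p,3,0),3),"hi",np.round(np.percentile(p,97,0),3))
print(current_clock())
E
```

```text
pics
top campos [ 0.495 -0.01   0.961]
red_can 0.57 [286. 215.] 956 med [0.54  0.015 0.141] lo [ 0.517 -0.008  0.068] hi [0.565 0.04  0.159]
red_can 0.29 [320. 226.] 428 med [ 0.533 -0.042  0.007] lo [ 0.517 -0.099  0.004] hi [ 0.582 -0.03   0.012]
yellow_can 0.78 [337. 210.] 1046 med [ 0.552 -0.064  0.14 ] lo [ 0.527 -0.09   0.02 ] hi [ 0.581 -0.041  0.159]
green_part 0.97 [338. 181.] 584 med [ 0.613 -0.07   0.044] lo [ 0.591 -0.088  0.022] hi [ 0.635 -0.049  0.057]
grey_part 0.97 [275. 186.] 569 med [0.599 0.04  0.031] lo [0.578 0.019 0.012] hi [0.621 0.058 0.057]
red_pad 0.88 [293. 239.] 355 med [0.52  0.014 0.007] lo [ 0.507 -0.018  0.004] hi [0.577 0.052 0.012]
yellow_pad 0.8 [324. 224.] 401 med [ 0.532 -0.043  0.007] lo [ 0.517 -0.1    0.004] hi [ 0.581 -0.03   0.01 ]
side_mat 0.64 [142. 240.] 8615 med [0.502 0.286 0.003] lo [0.4   0.217 0.   ] hi [0.605 0.355 0.007]
plate 0.84 [467. 220.] 7119 med [ 0.546 -0.31   0.029] lo [ 0.474 -0.385  0.022] hi [ 0.62  -0.235  0.032]
side campos [ 0.467 -0.463  0.539]
red_can 0.95 [260. 180.] 1588 med [ 0.531 -0.001  0.128] lo [ 0.515 -0.0
[... 405 characters left out ...]
d [0.495 0.282 0.004] lo [0.397 0.22  0.001] hi [0.606 0.354 0.006]
grey_part 0.64 [250. 229.] 137 med [0.515 0.001 0.008] lo [ 0.508 -0.018  0.006] hi [0.528 0.044 0.009]
grey_part 0.53 [298. 193.] 298 med [0.613 0.025 0.048] lo [0.598 0.021 0.013] hi [0.623 0.06  0.057]
red_pad 0.57 [250. 229.] 167 med [ 0.515 -0.002  0.008] lo [ 0.508 -0.019  0.005] hi [0.529 0.043 0.01 ]
yellow_pad 0.92 [270. 266.] 364 med [ 0.534 -0.088  0.008] lo [ 0.519 -0.1    0.006] hi [ 0.587 -0.038  0.009]
side_mat 0.57 [222. 138.] 3388 med [0.495 0.282 0.004] lo [0.398 0.219 0.001] hi [0.606 0.357 0.006]
plate 0.98 [313. 385.] 9340 med [ 0.552 -0.293  0.029] lo [ 0.469 -0.34   0.028] hi [ 0.62  -0.239  0.031]
0.9
```

View pics/top0.png

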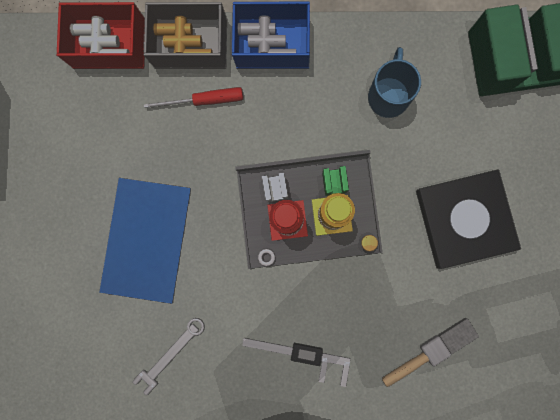

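View pics/side0.png

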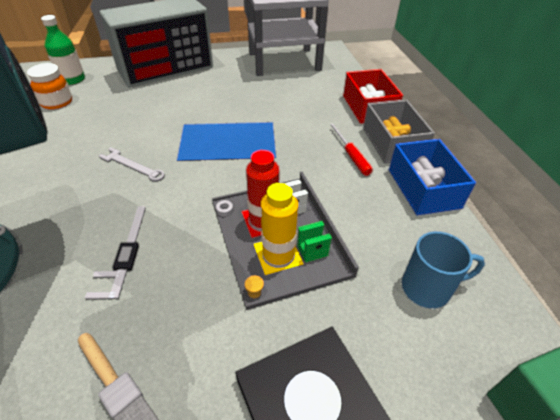

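```bash
python3 - <<'E'
from h import *
c=capture("top"); W=cloud(c); hsv=cv2.cvtColor(c["image"],cv2.COLOR_BGR2HSV); z=W[...,2]; ok=c["range_z"]>0
def rect(n,m):
    p=W[m][:,:2].astype(np.float32); r=cv2.minAreaRect(p); print(n,m.sum(),np.round(r[0],4),np.round(r[1],4),round(r[2],2))
near=lambda x,y,r: (abs(W[...,0]-x)<r)&(abs(W[...,1]-y)<r)&ok
def comp(m):
    m=cv2.morphologyEx(m.astype(np.uint8),cv2.MORPH_OPEN,np.ones((3,3)));_,l,s,_=cv2.connectedComponentsWithStats(m); return l==1+np.argmax(s[1:,4])
H,S,V=[hsv[...,i].astype(int) for i in range(3)]
for n,(x,y) in dict(red=(.54,.015),yel=(.552,-.064)).items():
    m=near(x,y,.045)
    for a,b in((.146,.17),(.12,.14)): rect(n+" z>%.3f"%a,comp(m&(z>a)&(z<b)))
    print(np.percentile(z[m],[99]))
for n,(x,y) in dict(green=(.613,-.07),grey=(.6,.04)).items(): rect(n,comp(near(x,y,.05)&(z>.048)&(z<.065)))
rect("mat",comp(near(.5,.285,.2)&(H>95)&(H<130)&(S>90)&(z<.02)))
rect("plate",comp(near(.546,-.31,.12)&(z>.022)&(z<.04)))
rect("disc",comp(near(.546,-.31,.06)&(V>150)))
for n,h in dict(redpad=((H<8)|(H>172)),yelpad=((H>20)&(H<35))).items():
    m=near(.54,-.02,.11)&h&(S>110)&(z<.013); rect(n,comp(m))
E
```

```text
red z>0.146 443 [0.542  0.0159] [0.0366 0.0357] 45.64
red z>0.120 154 [0.5253 0.0118] [0.0202 0.0491] 13.56
[0.1595802]
yel z>0.146 450 [ 0.5542 -0.0672] [0.0363 0.0366] 89.35
yel z>0.120 201 [ 0.5462 -0.059 ] [0.0551 0.0329] 43.93
[0.15967522]
green 147 [ 0.6161 -0.084 ] [0.0439 0.0101] 8.23
grey 133 [0.5982 0.0545] [0.043 0.01 ] 10.2
mat 8452 [0.5028 0.2865] [0.1406 0.2196] 82.39
plate 6950 [ 0.5478 -0.3124] [0.1504 0.151 ] 14.33
disc 1129 [ 0.5481 -0.3121] [0.0664 0.0675] 71.79
redpad 141 [0.5191 0.0308] [0.0242 0.0376] 0.47
yelpad 403 [ 0.5532 -0.0651] [0.0685 0.0677] 7.71
```

Top view: red cap at (287,216), yellow at (338,210), green part at (336,180), grey at (275,187), mat left (147,240), disc right (470,219). This matches the numbers, with the bay yaw about 8°. I'll start with the red can.

```bash
cat >> h.py <<'E'
from scipy.spatial.transform import Rotation as Ro
BAY=np.radians(8.0); MATX=np.radians(-7.6); MAT=np.array([.5028,.2865]); DISC=np.array([.548,-.312])
mx=np.array([np.cos(MATX),np.sin(MATX)])
def quat(a,p):  # tool down, closing along angle a (mod pi), half turn nearest the present / mid-range last joint
    best=None
    for k in (0,1,-1):
        b=a+k*np.pi; y=np.array([np.cos(b),np.sin(b),0]); z=np.array([0,0,-1.])
        q=Ro.from_matrix(np.c_[np.cross(y,z),y,z]).as_quat(); j=inverse_kinematics(p,q)
        if j is None: continue
        if best is None or abs(j[5])<best[0]-1e-3: best=(abs(j[5]),q)
    return best[1]
def pick(xy,zg,a,opening,up):
    p=lambda z:[xy[0],xy[1],z-.019]
    q=quat(a,p(zg+up)); move_gripper(opening); move_ptp(p(zg+up),q); servo_line(p(zg),q,rate=.12)
    move_gripper(0.0); print("gap",current_finger_gap(),"grip",current_grip_force())
    servo_line(p(zg+up),q,rate=.15); print("lifted gap",current_finger_gap(),"t",current_clock())
def place(xy,zg,a,up,opening=.088,out=.12):
    p=lambda z:[xy[0],xy[1],z-.019]
    q=quat(a,p(zg+up)); move_ptp(p(zg+up),q); servo_line(p(zg+.006),q,rate=.13)
    hit=servo_line(p(zg-.004),q,rate=.02,contact_N=4); print("hit",hit,"z",current_position()[2]+.019,"want",zg)
    move_gripper(opening); servo_line(p(zg+out),q,rate=.2); print("t",current_clock(),"j6",current_joint_pos()[5])
E
python3 - <<'E'
from h import *
pick([.542,.0159],.103,BAY,.088,.14)
place(MAT+.055*mx,.099,MATX+np.pi/2,.14,out=.15)
E
```

```text
gap 0.055262567261951716 grip 29.999712036640176
lifted gap 0.055216069596011386 t 6.4
hit True z 0.09890107367729199 want 0.099
t 10.6 j6 -1.0844477701833788
```

```bash
python3 - <<'E'
from h import *
pick([.5542,-.0672],.103,BAY,.088,.18)
place(MAT-.055*mx,.099,MATX+np.pi/2,.18,out=.17)
c=capture("top"); cv2.imwrite("pics/top1.png",c["image"]); W=cloud(c); hsv=cv2.cvtColor(c["image"],cv2.COLOR_BGR2HSV); z=W[...,2]; ok=c["range_z"]>0
H,S,V=[hsv[...,i].astype(int) for i in range(3)]
def comp(m):
    m=cv2.morphologyEx(m.astype(np.uint8),cv2.MORPH_OPEN,np.ones((3,3)));_,l,s,_=cv2.connectedComponentsWithStats(m); return l==1+np.argmax(s[1:,4])
def rect(n,m):
    p=W[m][:,:2].astype(np.float32); r=cv2.minAreaRect(p); print(n,m.sum(),np.round(r[0],4),np.round(r[1],4),round(r[2],2))
near=lambda x,y,r: (abs(W[...,0]-x)<r)&(abs(W[...,1]-y)<r)&ok
for n,h in dict(redpad=((H<8)|(H>172)),yelpad=((H>20)&(H<35))).items(): rect(n,comp(near(.54,-.02,.11)&h&(S>110)&(z<.013)))
for n,(x,y) in dict(green=(.613,-.07),grey=(.6,.04)).items():
    rect(n,comp(near(x,y,.05)&(z>.048)&(z<.065)))
    m=cv2.morphologyEx((near(x,y,.05)&(z>.048)&(z<.065)).astype(np.uint8),cv2.MORPH_OPEN,np.ones((3,3)))>0; rect(n+" all",m)
for n,h in dict(redcap=((H<8)|(H>172)),yelcap=((H>20)&(H<35))).items(): 
    m=near(.5,.28,.12)&h&(S>110)&(z>.14)&(z<.165)
    if m.sum()>50: rect(n,comp(m))
E
```

```text
gap 0.05515129390520015 grip 29.999062738370412
lifted gap 0.055079460652015876 t 15.7333
hit True z 0.09884429377998939 want 0.099
t 20.7083 j6 -0.986941237550408
redpad 1314 [0.5429 0.018 ] [0.0686 0.0678] 7.31
yelpad 1307 [ 0.5535 -0.0652] [0.0688 0.0674] 7.55
green 148 [ 0.6161 -0.0839] [0.044  0.0101] 8.16
green all 290 [ 0.6141 -0.0691] [0.044  0.0401] 7.62
grey 136 [0.5983 0.0545] [0.0437 0.0099] 10.07
grey all 271 [0.6009 0.0398] [0.0437 0.0398] 10.14
redcap 435 [0.5569 0.2785] [0.0366 0.0362] 19.5
yelcap 134 [0.4517 0.2827] [0.0362 0.0169] 20.67
```

View pics/top1.png

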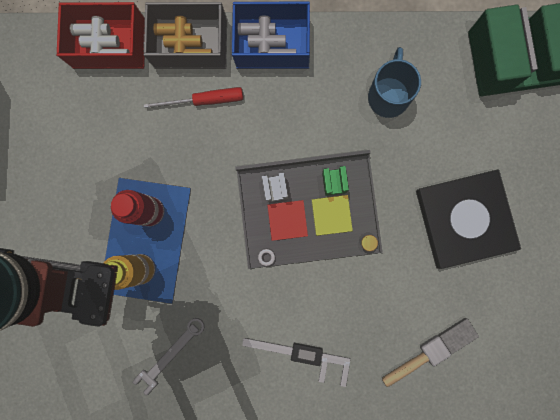

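Both cans stand on the mat (caps at about (128,207) and (120,271)) and both pads are clear. Next is the green part at (336,180).

```bash
python3 - <<'E'
from h import *
a=np.radians(7.7)+np.pi/2
pick([.6141,-.0691],.036,a,.066,.15)
place(DISC,.060,a,.12,opening=.066,out=.15)
# re-fetch: measure the yellow cap and the part with the arm out of the way
c=capture("top"); cv2.imwrite("pics/top2.png",c["image"]); W=cloud(c); z=W[...,2]; ok=c["range_z"]>0
hsv=cv2.cvtColor(c["image"],cv2.COLOR_BGR2HSV);H,S=hsv[...,0].astype(int),hsv[...,1]
for n,h in dict(redcap=((H<8)|(H>172)),yelcap=((H>20)&(H<35))).items():
    m=(abs(W[...,0]-.5)<.12)&(abs(W[...,1]-.28)<.12)&ok&h&(S>110)&(z>.146)&(z<.165)
    r=cv2.minAreaRect(W[m][:,:2].astype(np.float32)); print(n,m.sum(),np.round(r[0],4),np.round(r[1],4))
E
```

```text
gap 0.03960893883424725 grip 29.99946266412735
lifted gap 0.03973767414516803 t 26.2833
hit True z 0.05999878046594764 want 0.06
t 30.2 j6 0.8093497677653169
redcap 433 [0.5567 0.2789] [0.0357 0.0369]
yelcap 448 [0.4488 0.2923] [0.0363 0.0362]
```

View pics/top2.png

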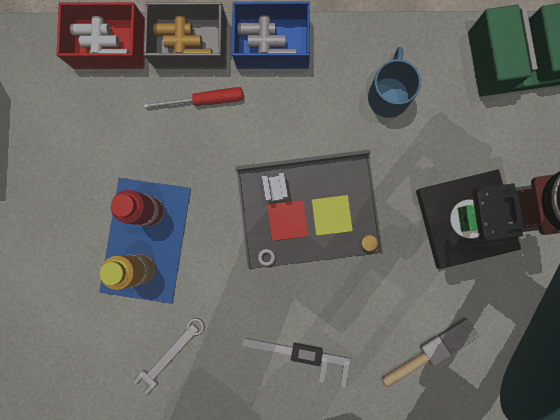

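The green part stands on the disc at (468,218), partly hidden by the gripper. Now I'll return the yellow can, then the red.

```bash
python3 - <<'E'
from h import *
m=MATX+np.pi/2
pick([.4488,.2923],.099,m,.088,.18)
place([.5535,-.0652],.103,BAY,.14,out=.16)
pick([.5567,.2789],.099,m,.088,.16)
place([.5429,.0178],.103,BAY,.14,out=.16)
move_ptp([.40,.30,.30],current_orientation())
c=capture("top"); cv2.imwrite("pics/top3.png",c["image"]); W=cloud(c); z=W[...,2]; ok=c["range_z"]>0
def rc(n,x,y,a,b,r=.05):
    m=(abs(W[...,0]-x)<r)&(abs(W[...,1]-y)<r)&ok&(z>a)&(z<b)
    m=cv2.morphologyEx(m.astype(np.uint8),cv2.MORPH_OPEN,np.ones((3,3)))>0
    q=cv2.minAreaRect(W[m][:,:2].astype(np.float32)); print(n,np.round(q[0],4),np.round(q[1],4),round(q[2],1),"z",np.median(z[m]))
rc("red",.543,.018,.146,.17,.03);rc("yel",.5535,-.065,.146,.17,.03);rc("green",.548,-.312,.07,.09);rc("grey",.6009,.0398,.048,.065)
s=capture("side"); cv2.imwrite("pics/side3.png",s["image"]); print(current_clock(),current_force())
E
```

```text
gap 0.054978746453471915 grip 29.99274594738381
lifted gap 0.055252191801650495 t 36.6167
hit True z 0.10295378471724252 want 0.103
t 41.2333 j6 -0.3808261511778617
gap 0.055673453220447165 grip 29.996330684834902
lifted gap 0.0552360831818595 t 46.0583
hit True z 0.10294693308514845 want 0.103
t 50.3 j6 -0.23406143567210777
red [0.5446 0.0169] [0.035  0.0349] 0.8 z 0.15716746313761762
yel [ 0.5557 -0.0642] [0.0364 0.0366] 89.8 z 0.15708102078095781
green [ 0.5487 -0.3126] [0.0438 0.0421] 7.8 z 0.07856935615400595
grey [0.6008 0.0398] [0.0434 0.0399] 10.8 z 0.05495533580866817
51.6167 [-0.53493186 -0.18625694 -0.3353458 ]
```

View pics/side3.png

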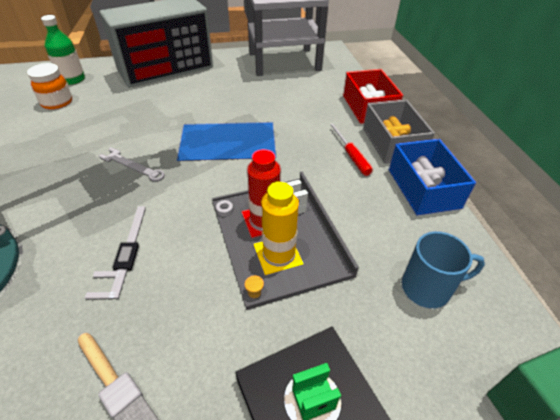

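View pics/top3.png

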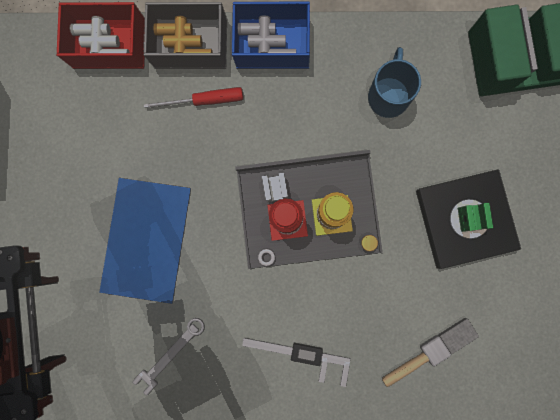

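Both cans stand on the pads of their own colour (caps at (286,215) and (336,210)), within about 2.5 mm of centre. The green part is upright on the disc at (475,217), the grey part hasn't moved, and the robot is clear.

```bash
python3 -c "
from bench import *
print(close_job())"
```

```text
the job is handed in; nothing more can be done
None
```

The job is handed in: the green part stands upright on the white disc, both cans are back on their own pads within about 2.5 mm of centre, and the grey part did not move; the clock was at about 52 s of the 134 s allowed.

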